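Lock the cordless inspection light onto its ball post

TASK

Take the cordless inspection light from its charging dock and fit it to the ball post beside the fused-glass panel: fully raise the red handle of its coupler, lower the coupler gently straight down over the ball until it rests flat on the post's collar, with the light's aluminium head over the middle of the glass panel, then press the handle all the way down to lock it and let go. Do not drop the light on, and leave the green jar and the amber jar where they stand.

Things in the scene. Friction and masses are not known exactly. Their poses are not given: they have to be found in the camera images.
- light: The loose light, 192 mm long, 0.5-0.85 kg: round blue coupler housing (64 mm diameter, 58 mm tall, open below, two short feet at the rear), black neck, aluminium light head. Origin: middle of the housing's flat underside, on the bore's axis. x towards the head, z up. Starts on the black charging dock (104 x 84 x 20 mm, fixed; left or right), handle down. Centre of mass 5-15 mm along x.
- socket (a point): Centre of the ball socket in the light: on the bore's axis, 26 mm above the housing's underside. Seated, it coincides with the ball's centre. The bore is 48 mm wide (2 mm play round the ball). The light stands by itself on the dock and on the post's collar. Axes as the light.
- neck (a point): Centre of the light's black neck, the place to grip: 30 mm wide (along the light's y), 26 mm high, 66 mm long (30 to 96 mm along x from the bore axis). This point is 63 mm along x from the bore axis, 30 mm above the housing's underside (50 mm above the table when docked). Both sides are free; with the handle raised it is free from above.
- head (a point): Centre of the aluminium light head (40 along x, 110 along y, 18 mm high): 114 mm along x from the bore axis, 30 mm above the housing's underside.
- grip_bar (a point): Centre of the red cross bar (16 mm diameter, 48 mm long along the light's y, rounded ends) at the handle's free end, 88 mm from the hinge. The bar is a freely turning roller: pinched by its two ends from above it lets the handle swing. Handle down: 50 mm along x from the bore axis, 66 mm above the housing's underside. Raised: almost straight above the hinge.
- handle_hinge (a point): Hinge of the handle, axis along the light's y: at x = -38 mm from the bore axis (the side away from the head), 66 mm above the housing's underside.
- handle (a joint): Handle angle, rad: 0 = down (locked), 1.5 = fully raised, nearly upright. It swings up and away from the head, takes about 1 N at its bar and stays where it is left. Down, it holds a jaw in the foot of the bore that keeps the ball from entering or leaving; the way is free above about 1.0 rad.
- ball (a point): Centre of the steel ball (44 mm diameter) on the fixed post, 84 mm above the table and 26 mm above the flat top of the round steel collar (80 mm diameter) on which the housing comes to rest. x axis level, from the post to the middle of the glass panel; z up. The post's place and yaw vary, left or right.
- panel (a point): Middle of the top of the striped fused-glass panel (120 x 116 mm, on a white board 150 x 150 mm, fixed to the post's foot): 118 mm from the post's axis, 12 mm above the table.
- jar: Green-glass jar, steel lid, 60 mm diameter, 85 mm tall, loose, between the dock and the post on the robot's side; origin at the centre of its underside. Leave it alone.
- frit: Amber-glass jar with a black lid, 56 mm diameter, 80 mm tall, loose, beyond and between the dock and the post; origin at the centre of its underside. Leave it alone.

How it is judged:
By the outcome, as a careful person would: the job done as asked, in the order asked, and still so for the second after the job is handed in, with the robot touching nothing.
It also fails if it takes over 72 s, if anything falls off the work surface, if the arm or the gripper's body presses on something with over 40 N, if the wrist force passes 120 N, or if a joint passes its speed limit or range.

ROBOT

A 6-joint arm with a two-finger parallel gripper is mounted at the origin on the work surface. World frame = base frame: x ahead of the robot, y to its left, z up, the work surface at z = 0. Lengths are in m, angles in degrees, forces in N, time in s.
With the tool pointing down it reaches from about 0.375 to 0.9 m from the base axis. Payload 3.1 kg.
Tool frame: the origin (TCP) lies on the centre line of the jaws, within the pads' length; the fingertips stand 25 mm ahead of it and the grasp point (between the pads) lies 6 mm ahead of it; z points along the fingers, y is the line along which they close (so a half turn about z gives the same grasp; the last joint's range is limited). The gripper opens to 87 mm and grips with 3 to 60 N. Pads are 19 mm wide; open, the fingers measure 117 mm over their backs; the gripper's body (75 mm by 190 mm) begins 51 mm behind the grasp point.
Start: joints at [-86.889, 30.224, 82.088, -0, 67.689, -10.227], TCP at [0.144, -0.608, 0.248] pointing down, gripper open.
Joint ranges: [-176.69, 176.69], [-43.24, 126.21], [12.49, 139.97], [-82, 262], [0, 151.66], [-163.58, 163.58]. Speed limits (degrees/s): [159.86, 159.86, 180, 180, 180, 180].

INTERFACE

Orientations are given as a 3x3 rotation matrix whose columns are the frame's x, y, z axes.
In Python, from rig import bot, cams, models gives the robot as it stands. The module is installed in compiled form; this text tells all that it offers.
- The arm moves only by the shell command python3 -m handwheel 'ROWS' [OPENING]. ROWS is JSON, a list of rows, each a list of 6 numbers: the shift along the world's x, y, z each as a share of 1 m, from -1 to 1, then the turn, a rotation vector about the world's x, y, z each as a share of 2 rad, from -1 to 1. In form: [[dx, dy, dz, wx, wy, wz], ...]. A call has exactly 8 rows; each row is the pose to reach, as a shift and turn from the pose commanded when the call began; what a row does not reach only later rows make up. A row lasts 1/12 s, in which the tool goes at most 41.7 mm and 7.16 degrees, less where a joint would pass 70% of its speed; a pose out of reach is approached as far as the arm can. A call with a number of a shift or a turn outside -1 to 1 is refused whole. A call with a gripper value outside its range is refused whole. OPENING is the opening, from -1 (shut) to 1 (fully open), so that 0 is half open, set as the call begins (- or left out, the last holds). The fingers move at their own pace and stop on an object; the grip force is fixed at half the most. Time passes only in rows, so rows that repeat a pose let the fingers close, or fill a call up. It gives the time, the measured TCP pose, the force, the opening and the grip force at its end, in the units of the state.
- bot.read_state(): the state, without advancing time (a new reading comes with each control period).
- cams.capture(name): name is "side" or "top"; returns (picture, depth): 400x640x3 uint8, blue, green, red; 400x640 float32, m along the optical axis (not along the pixel's ray), 0 where there is no reading.
- cams.calibration(name): a dict with "mtx" (3x3 intrinsics, pixels), "dist_coeffs" ([k1, k2, p1, p2, k3] as OpenCV has them; the pictures are not rectified), "R" (3x3) and "t" (3): a world point X has camera coordinates R X + t. Camera axes: x right, y down, z forward; pixel columns grow to the right and rows downward; lengths in m; the calibration is good to about 2 mm. A picture is of the moment at which its call begins. calibration takes no time and is no camera call.
- bot.hand_in(): hands the job in; it is judged then, once.
Trained networks look in the newest picture that a camera, given by its name, has taken for a name from the list of things; names that differ only in an ending like _2 or _b are one class to them, and where a whole thing is asked for, a point or a joint stands for the part that bears it (a point fixed in the world has none). Each returns a list of dicts, best first, with "conf" (0 to 1); they miss things now and then, are a little off and sometimes report something else, mostly with a low value. They report only what shows in the picture. A call takes as long as a camera call.
- models.spot_in(query, camera): "position" ([column, row] in pixels, amid what is visible of it).
- models.tip_of(query, camera): "position" ([column, row] in pixels: a listed point, or the origin of a listed thing).
The state is a dict: "time_s": time; "joint_positions": joint angles; "qvel": joint speeds; "tau": joint torques, N m; "position": TCP position; "tcp_rot": TCP orientation; "force": force on the tool from outside, world axes, zero at the start; "moment": the same for the moment, N m; "opening": opening from 0.0 (shut) to 1.0 (fully open); "grasp_force": force on a finger pad.
Only numpy, scipy, OpenCV 4.12 (cv2) and the standard library are available. Lean on these libraries where they do the work, as an engineer would, in place of code of your own. Each camera call takes 0.05 s, during which the arm holds its last target. There are 200 camera calls.

## Working session

There is one attempt and no reset: what is moved stays moved. The work goes in short steps, Python scripts to look and compute and a shell command to move; the robot and the scene stay as the last step left them, time stands still between calls to the robot, and variables do not carry over. Pictures are saved under pics/ and viewed, at most 13 in all, crops included, and the job is handed in when it is done.

```bash
mkdir -p pics; cat > h.py <<'E'
import numpy as np, cv2
from rig import bot, cams, models
def cap(n,f=None):
    im,d=cams.capture(n)
    if f: cv2.imwrite('pics/'+f,im)
    return im,d
def ray(n,p):
    c=cams.calibration(n);R=np.array(c['R']);t=np.array(c['t']).ravel()
    u=cv2.undistortPoints(np.array([[p]],float),np.array(c['mtx']),np.array(c['dist_coeffs']))[0,0]
    d=R.T@np.array([u[0],u[1],1.]); return -R.T@t,d
def tri(ps):
    A=np.zeros((3,3));b=np.zeros(3);L=[]
    for n,p in ps:
        o,d=ray(n,p);d=d/np.linalg.norm(d);P=np.eye(3)-np.outer(d,d);A+=P;b+=P@o;L.append((o,P))
    X=np.linalg.solve(A,b);return X,max(np.linalg.norm(P@(X-o)) for o,P in L)
def atz(n,p,z):
    o,d=ray(n,p);return o+d*(z-o[2])/d[2]
def proj(n,X):
    c=cams.calibration(n)
    return cv2.projectPoints(np.array([X],float),cv2.Rodrigues(np.array(c['R']))[0],np.array(c['t'],float),np.array(c['mtx']),np.array(c['dist_coeffs']))[0][0,0]
def find(names,cn=('top','side')):
    for n in names:
        r={}
        for c in cn:
            q=models.tip_of(n,c); r[c]=q
            print(n,c,[(np.round(x['position'],1).tolist(),round(x['conf'],2)) for x in q[:2]])
        if len(cn)==2 and all(r[c] for c in cn):
            X,e=tri([(c,r[c][0]['position']) for c in cn]);print('   ->',X.round(4),'err',round(e,4))
E
python3 - <<'E'
from h import *
print(bot.read_state())
cap('top','top0.png');cap('side','side0.png')
for c in('top','side'): print(c,ray(c,(320,200)))
find(['light','socket','neck','head','grip_bar','handle_hinge','ball','panel','jar','frit'])
E
```

```text
{'time_s': 0.0, 'joint_positions': array([-8.68889436e+01,  3.02782517e+01,  8.21566965e+01,  5.17052968e-04,
        6.76875270e+01, -1.02284991e+01]), 'qvel': array([-0.05308176,  0.06134351,  0.02064481,  0.13492657,  0.01301508,
        0.09488645]), 'tau': array([-2.70339951e-04, -4.40040135e+01, -1.76594836e+01,  6.33455906e-02,
        5.82415215e-02, -1.62336551e-04]), 'position': array([ 0.14418202, -0.60744938,  0.2465775 ]), 'tcp_rot': array([[ 9.73020634e-01,  2.30718084e-01, -1.07674120e-04],
       [ 2.30717783e-01, -9.73018369e-01,  2.13489650e-03],
       [ 3.87790333e-04, -2.10214068e-03, -9.99997715e-01]]), 'force': array([-0.4625814 , -0.50066259,  0.04812896]), 'moment': array([-0.06925797, -0.01036859,  0.02483591]), 'grasp_force': 0.0, 'opening': 0.997922204382213}
top (array([0.43981441, 0.00329003, 0.97901944]), array([ 0.11103807, -0.01572684, -0.99372358]))
side (array([ 0.4397655 , -0.59855718,  0.67431314]), array([ 0.12919834,  0.70701557, -0.69533161]))
light top [([417.9, 221.1], 0.82), ([419.4, 195.8], 0.31)]
light side [([316.1, 339.1], 0.56)]
   -> [
[... 440 characters left out ...]
69] err 0.0031
handle_hinge top [([434.1, 232.4], 0.95), ([186.8, 198.7], 0.19)]
handle_hinge side [([295.6, 323.1], 0.91), ([375.1, 299.7], 0.62)]
   -> [ 0.4664 -0.2626  0.0963] err 0.0009
ball top [([187.8, 198.1], 0.87), ([424.4, 219.4], 0.69)]
ball side [([296.9, 119.8], 0.83)]
   -> [0.5436 0.2869 0.0826] err 0.0017
panel top [([188.5, 153.4], 0.64)]
panel side [([344.0, 130.6], 0.92), ([377.7, 303.6], 0.59)]
   -> [0.6637 0.3072 0.0236] err 0.0019
jar top [([321.1, 265.5], 0.77)]
jar side [([340.7, 132.0], 0.65), ([243.4, 246.9], 0.62)]
   -> [ 0.4875 -0.0316  0.2852] err 0.086
frit top [([313.7, 147.3], 0.67)]
frit side [([380.8, 219.4], 0.89)]
   -> [0.6808 0.0028 0.0053] err 0.0006
```

View pics/top0.png

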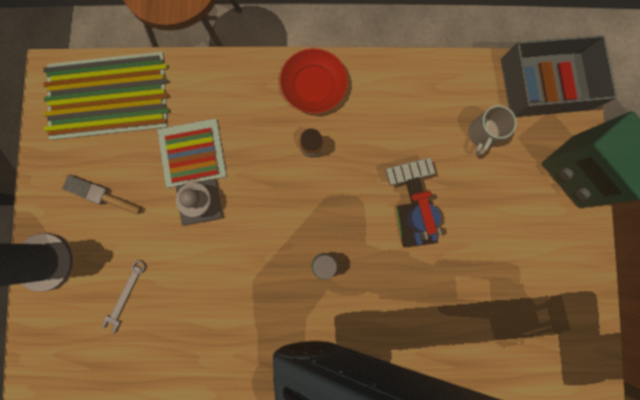

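View pics/side0.png

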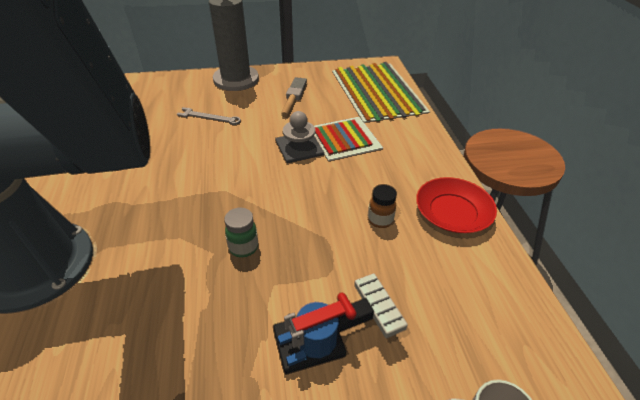

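Top: light at (420,205) on the right with its handle down, ball at (193,199), panel at (192,153), jar (325,265) and frit (312,140). The side view agrees. Next I refine with the depth images.

```bash
cat >> h.py <<'E'
def cloud(n,im,d):
    c=cams.calibration(n);R=np.array(c['R']);t=np.array(c['t']).ravel()
    v,u=np.mgrid[0:400,0:640];p=np.stack([u,v],-1).reshape(-1,1,2).astype(float)
    q=cv2.undistortPoints(p,np.array(c['mtx']),np.array(c['dist_coeffs']))[:,0]
    X=np.c_[q,np.ones(len(q))]*d.reshape(-1,1)
    W=(X-t)@R; W[d.ravel()==0]=np.nan
    return W.reshape(400,640,3)
def box(W,c,r,z0,z1):
    return (np.hypot(W[...,0]-c[0],W[...,1]-c[1])<r)&(W[...,2]>z0)&(W[...,2]<z1)
def sphere(P,r):
    from scipy.optimize import least_squares
    s=least_squares(lambda c:np.linalg.norm(P-c,axis=1)-r,P.mean(0)-[0,0,r/2],loss='soft_l1',f_scale=.001);return s.x,np.sqrt(np.mean(s.fun**2))
E
python3 - <<'E'
from h import *
allball=[]
for n in('top','side'):
    im,d=cap(n);W=cloud(n,im,d);hsv=cv2.cvtColor(im,cv2.COLOR_BGR2HSV)
    red=((hsv[...,0]<8)|(hsv[...,0]>172))&(hsv[...,1]>150)&(hsv[...,2]>60)
    m=red&box(W,(.51,-.25),.12,.06,.12);P=W[m]
    r=cv2.minAreaRect(P[:,:2].astype(np.float32)*1000)
    pc=cv2.PCACompute(P[:,:2].astype(np.float32),None)
    print(n,'red',len(P),P.mean(0).round(4),'z',np.percentile(P[:,2],[5,50,95]).round(4),r,np.degrees(np.arctan2(pc[1][0,1],pc[1][0,0])))
    g=(hsv[...,1]<90)&(hsv[...,2]>110)&box(W,(.61,-.22),.085,.03,.08)
    P=W[g]
    if len(P)>20: print(' head',len(P),cv2.minAreaRect(P[:,:2].astype(np.float32)*1000),np.median(P[:,2]))
    m=box(W,(.5436,.2869),.024,.086,.115);P=W[m];allball.append(P)
    print(' ball',len(P),sphere(P,.022))
    m=box(W,(.664,.307),.125,.003,.02)&((hsv[...,1]>140)|(hsv[...,2]>120)) &(W[...,0]>.57)
    P=W[m&(W[...,2]>.006)]
    print(' board',len(P),cv2.minAreaRect(P[:,:2].astype(np.float32)*1000),np.median(P[:,2]), P.mean(0))
    m=box(W,(.5436,.2869),.045,.05,.066);print(' collar',W[m].mean(0),np.median(W[m][:,2]))
print(sphere(np.vstack(allball),.022))
E
```

```text
top red 466 [ 0.516  -0.2461  0.0894] z [0.0865 0.0895 0.0933] ((513.8438110351562, -251.97769165039062), (98.96784210205078, 41.41102981567383), 23.03651237487793) 16.422407
 head 667 ((611.4312133789062, -223.73736572265625), (39.46784210205078, 111.91476440429688), 14.142663955688477) 0.05814988138421197
 ball 280 (array([0.54521562, 0.28349208, 0.08379336]), np.float64(0.0011834561263020901))
 board 2310 ((679.6689453125, 315.7972106933594), (180.44773864746094, 165.60682678222656), 8.227887153625488) 0.011020171200668488 [0.66764154 0.30956984 0.0106513 ]
 collar [0.54295329 0.2777223  0.05781834] 0.057889728332245045
side red 974 [ 0.5148 -0.25    0.0898] z [0.0857 0.09   0.0936] ((514.103759765625, -243.92672729492188), (104.65046691894531, 43.981719970703125), 5.9643754959106445) 12.506598
 head 1181 ((610.41259765625, -224.17376708984375), (39.91501998901367, 108.93682098388672), 14.222396850585938) 0.05871219790035376
 ball 174 (array([0.54394781, 0.28464408, 0.08355725]), np.float64(0.0013470498002615286))
 board 1269 ((679.4056396484375, 313.0357360839844), (181.4852752685547, 159.59152221679688), 10.519495964050293) 0.011174491280855379 [0.66495639 0.30281117 0.01063232]
 collar [0.54230713 0.2712766  0.05732908] 0.05761429291813766
(array([0.54476423, 0.28394768, 0.08364241]), np.float64(0.0013187991445729624))
```

```bash
python3 -m handwheel '[[0.2,0.18,-0.02,0,0,0.008],[0.2,0.18,-0.02,0,0,0.008],[0.2,0.18,-0.02,0,0,0.008],[0.2,0.18,-0.02,0,0,0.008],[0.2,0.18,-0.02,0,0,0.008],[0.2,0.18,-0.02,0,0,0.008],[0.2,0.18,-0.02,0,0,0.008],[0.2,0.18,-0.02,0,0,0.008]]' 1
python3 -m handwheel '[[0.205,0.188,-0.028,0,0,0],[0.205,0.188,-0.028,0,0,0],[0.205,0.188,-0.028,0,0,0],[0.205,0.188,-0.028,0,0,0],[0.205,0.188,-0.028,0,0,0],[0.205,0.188,-0.028,0,0,0],[0.205,0.188,-0.028,0,0,0],[0.205,0.188,-0.028,0,0,0]]' 
python3 - <<'E'
from h import *
s=bot.read_state();print(s['position'],s['tcp_rot'].round(4).tolist(),s['force'],s['time_s'])
for n in('top','side'):
    im,d=cap(n,n+'1.png');W=cloud(n,im,d);hsv=cv2.cvtColor(im,cv2.COLOR_BGR2HSV)
    for q in models.tip_of('panel',n)[:1]: print(n,'panel',atz(n,q['position'],.012),q['conf'])
    m=(np.abs(W[...,0]-.664)<.11)&(np.abs(W[...,1]-.307)<.11)&(W[...,2]<.03)&(W[...,2]>-.01)&(W[...,0]>.575)
    white=m&(hsv[...,1]<70)&(hsv[...,2]>100)
    col=m&(hsv[...,1]>120)&(W[...,2]>.008)
    for k,mm in(('white',white),('glass',col)):
        b=cv2.morphologyEx(mm.astype(np.uint8),cv2.MORPH_OPEN,np.ones((3,3)) if k=='glass' else np.ones((2,2)))
        nl,l,st,_=cv2.connectedComponentsWithStats(b);i=1+np.argmax(st[1:,4])
        v,u=np.nonzero(l==i);P=np.array([atz(n,(a,c),.010)[:2] for a,c in zip(u,v)],np.float32)*1000
        print(n,k,len(P),cv2.minAreaRect(P))
E
```

```text
time_s: 1.87
position: [0.3469, -0.4241, 0.2273]
tcp_rot: [[0.968, 0.251, 0.0], [0.251, -0.968, 0.003], [0.001, -0.003, -1.0]]
force: [0.1, -0.7, -0.7]
opening: 1.001
grasp_force: 0.0
time_s: 2.53
position: [0.5527, -0.2369, 0.1991]
tcp_rot: [[0.968, 0.251, 0.002], [0.251, -0.968, 0.001], [0.002, -0.0, -1.0]]
force: [0.2, -0.7, -0.6]
opening: 1.001
grasp_force: 0.0
[ 0.55268072 -0.2369061   0.19909494] [[0.968, 0.251, 0.0022], [0.251, -0.968, 0.0008], [0.0023, -0.0003, -1.0]] [ 0.18898581 -0.69718367 -0.56475326] 2.5333
top panel [0.66387722 0.30825274 0.012     ] 0.67
top white 1093 ((659.1873168945312, 318.0233154296875), (167.98736572265625, 171.37098693847656), 4.984638690948486)
top glass 668 ((643.5507202148438, 301.71923828125), (36.50942611694336, 116.63237762451172), 10.56313705444336)
side white 75 ((600.7008666992188, 268.83544921875), (9.305791854858398, 99.71392059326172), 9.986678123474121)
side glass 114 ((606.6939697265625, 302.61517333984375), (14.055706024169922, 96.6083755493164), 11.127355575561523)
```

```bash
python3 -m handwheel '[[-0.001,0,-0.03,0,0,0],[-0.003,-0.002,-0.055,0,0,0],[-0.003,-0.002,-0.065,0,0,0],[-0.003,-0.002,-0.065,0,0,0],[-0.003,-0.002,-0.065,0,0,0],[-0.003,-0.002,-0.065,0,0,0],[-0.003,-0.002,-0.065,0,0,0],[-0.003,-0.002,-0.065,0,0,0]]' 
python3 - <<'E'
from h import *
s=bot.read_state();print(s['position'],s['force'],s['opening'])
im,_=cap('side');cap('top');find(['grip_bar','handle_hinge'])
cv2.imwrite('pics/s2.png',cv2.resize(im[230:400,240:440],(800,680))[:600])
E
```

```text
time_s: 3.4
position: [0.547, -0.2427, 0.136]
tcp_rot: [[0.969, 0.246, 0.002], [0.246, -0.969, -0.002], [0.002, 0.002, -1.0]]
force: [0.4, -0.9, 0.2]
opening: 1.0
grasp_force: 0.0
[ 0.54696011 -0.24266897  0.13598708] [ 0.39948141 -0.91447508  0.17730795] 0.9996104755666967
grip_bar top []
grip_bar side [([345.9, 305.1], 0.93)]
handle_hinge top []
handle_hinge side [([294.3, 327.3], 0.93)]
```

View pics/s2.png

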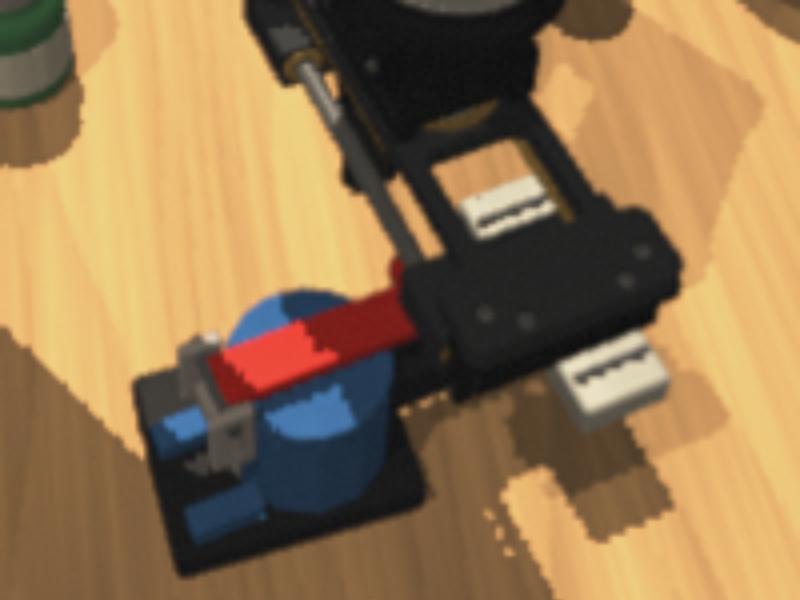

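The crop shows the gripper over the handle's free end, with the fingers on either side of the bar. I'll descend and close.

```bash
python3 - <<'E'
from h import *
print(proj('side',(.549,-.2395,.086)),atz('side',(345.9,305.1),.086))
E
python3 -m handwheel '[[0.003,0.0025,-0.01,0,0,0],[0.003,0.0025,-0.02,0,0,0],[0.003,0.0025,-0.03,0,0,0],[0.003,0.0025,-0.038,0,0,0],[0.003,0.0025,-0.043,0,0,0],[0.003,0.0025,-0.043,0,0,0],[0.003,0.0025,-0.043,0,0,0],[0.003,0.0025,-0.043,0,0,0]]' 
python3 -m handwheel '[[0,0,0,0,0,0],[0,0,0,0,0,0],[0,0,0,0,0,0],[0,0,0,0,0,0],[0,0,0,0,0,0],[0,0,0,0,0,0],[0,0,0,0,0,0],[0,0,0,0,0,0]]' -1
```

```text
[346.00356055 305.51385264] [ 0.54899781 -0.23875111  0.086     ]
time_s: 4.37
position: [0.5494, -0.2398, 0.0917]
tcp_rot: [[0.969, 0.246, 0.0], [0.246, -0.969, -0.0], [0.0, 0.0, -1.0]]
force: [-0.5, 0.5, 0.1]
opening: 1.0
grasp_force: 0.0
time_s: 5.03
position: [0.5492, -0.2396, 0.0916]
tcp_rot: [[0.969, 0.246, 0.0], [0.246, -0.969, -0.0], [0.0, 0.0, -1.0]]
force: [0.5, -0.4, -0.7]
opening: 0.524
grasp_force: 30.0
```

```bash
python3 -m handwheel '[[-0.0004,-0.0001,0.0088,0,0,0],[-0.0017,-0.0004,0.0175,0,0,0],[-0.0038,-0.001,0.026,0,0,0],[-0.0067,-0.0017,0.0343,0,0,0],[-0.0104,-0.0026,0.0422,0,0,0],[-0.0149,-0.0038,0.0497,0,0,0],[-0.0201,-0.0051,0.0567,0,0,0],[-0.0259,-0.0065,0.0631,0,0,0]]'
python3 -m handwheel '[[-0.0098,-0.0025,0.0085,0,0,0],[-0.0207,-0.0052,0.0153,0,0,0],[-0.0285,-0.0072,0.0189,0,0,0],[-0.0367,-0.0092,0.0217,0,0,0],[-0.0449,-0.0113,0.0236,0,0,0],[-0.0534,-0.0135,0.0247,0,0,0],[-0.0559,-0.0141,0.0248,0,0,0],[-0.0559,-0.0141,0.0248,0,0,0]]'
python3 - <<'E'
from h import *
im,_=cap('side','s3.png');cap('top');find(['grip_bar','handle_hinge','socket','neck'])
E
```

```text
time_s: 5.7
position: [0.5226, -0.2462, 0.1555]
tcp_rot: [[0.969, 0.246, -0.0], [0.246, -0.969, 0.0], [-0.0, -0.0, -1.0]]
force: [-1.0, -0.7, -2.1]
opening: 0.523
grasp_force: 29.9
time_s: 6.37
position: [0.4674, -0.2604, 0.1797]
tcp_rot: [[0.97, 0.245, 0.001], [0.245, -0.97, 0.0], [0.001, 0.0, -1.0]]
force: [2.3, 0.8, -2.1]
opening: 0.525
grasp_force: 29.9
grip_bar top []
grip_bar side []
handle_hinge top [([412.4, 169.7], 0.36)]
handle_hinge side [([295.2, 326.6], 0.97)]
   -> [ 0.5384 -0.2348  0.0698] err 0.0726
socket top [([423.1, 219.0], 0.78)]
socket side [([316.2, 331.6], 0.87), ([315.1, 336.2], 0.27)]
   -> [ 0.4992 -0.2531  0.0451] err 0.0007
neck top [([413.1, 168.3], 0.57), ([416.9, 194.3], 0.55)]
neck side [([351.9, 316.1], 0.73)]
   -> [ 0.5907 -0.2319  0.0441] err 0.0281
```

View pics/s3.png

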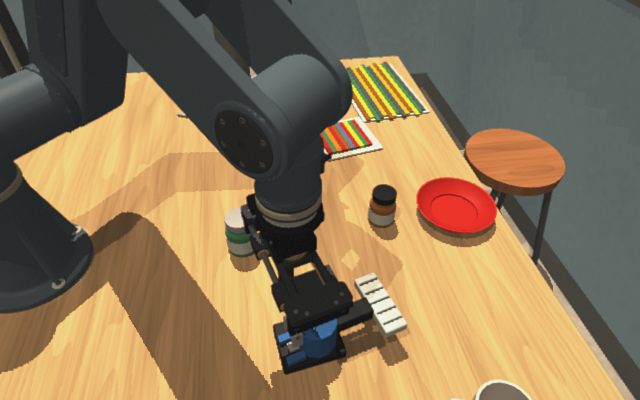

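Handle is up in the gripper, the light is still docked and the jars are untouched. I'll release and move over the neck.

```bash
python3 -m handwheel '[[0,0,0,0,0,0],[0,0,0,0,0,0],[0,0,0,0,0,0],[0,0,0,0,0,0],[0,0,0.01,0,0,0],[0,0,0.03,0,0,0],[0,0,0.06,0,0,0],[0,0,0.065,0,0,0]]' 1
python3 -m handwheel '[[0.03,0.007,0,0,0,0],[0.065,0.016,0,0,0,0],[0.084,0.0214,0,0,0,0],[0.084,0.0214,-0.03,0,0,0],[0.084,0.0214,-0.065,0,0,0],[0.084,0.0214,-0.1,0,0,0],[0.084,0.0214,-0.12,0,0,0],[0.084,0.0214,-0.12,0,0,0]]'
python3 - <<'E'
from h import *
s=bot.read_state();print(s['position'],s['force'])
im,_=cap('side','s4.png');find(['grip_bar','handle_hinge','socket','neck'],['side'])
h=np.array([.4637,-.2611,.086]);u=np.array([.9696,.2447,0])
for th in(1.3,1.4,1.5):print(th,proj('side',h+.088*(np.cos(th)*u+np.sin(th)*np.array([0,0,1]))))
print(proj('side',h),proj('side',(.5005,-.2518,.046)))
E
```

```text
time_s: 7.53
position: [0.4693, -0.262, 0.2492]
tcp_rot: [[0.969, 0.246, 0.006], [0.246, -0.969, -0.006], [0.005, 0.007, -1.0]]
force: [0.9, -0.7, 1.4]
opening: 0.982
grasp_force: 0.0
time_s: 8.2
position: [0.5483, -0.2369, 0.1199]
tcp_rot: [[0.969, 0.246, -0.009], [0.246, -0.969, 0.006], [-0.007, -0.008, -1.0]]
force: [-0.1, 0.2, 0.6]
opening: 0.997
grasp_force: 0.0
[ 0.54828387 -0.23689657  0.11992688] [-0.07358803  0.24268418  0.63783965]
grip_bar side [([294.9, 293.5], 0.79)]
handle_hinge side [([294.7, 325.0], 0.61)]
socket side [([313.8, 333.0], 0.83)]
neck side [([349.7, 318.0], 0.91)]
1.3 [307.28198051 287.93202951]
1.4 [301.47415129 289.23580917]
1.5 [295.50295301 290.96229316]
[293.26003752 326.18691667] [316.41752646 330.55074898]
```

View pics/s4.png

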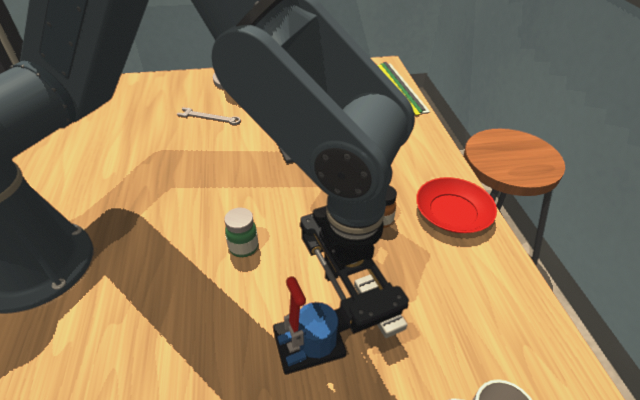

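Handle stands upright, with its bar at (295,293), which matches 1.5 rad. The gripper is over the neck, so I'll descend, grip and lift.

```bash
python3 -m handwheel '[[0,0,-0.015,0,0,0],[0,0,-0.03,0,0,0],[0,0,-0.045,0,0,0],[0,0,-0.058,0,0,0],[0,0,-0.066,0,0,0],[0,0,-0.069,0,0,0],[0,0,-0.069,0,0,0],[0,0,-0.069,0,0,0]]'
python3 -m handwheel '[[0,0,0,0,0,0],[0,0,0,0,0,0],[0,0,0,0,0,0],[0,0,0,0,0,0],[0,0,0,0,0,0],[0,0,0,0,0,0],[0,0,0,0,0,0],[0,0,0,0,0,0]]' -1
python3 -m handwheel '[[0,0,0,0,0,0],[0,0,0.003,0,0,0],[0,0,0.006,0,0,0],[0,0,0.01,0,0,0],[0,0,0.015,0,0,0],[0,0,0.02,0,0,0],[0,0,0.025,0,0,0],[0,0,0.03,0,0,0]]'
python3 -m handwheel '[[0,0,0.01,0,0,0],[0,0,0.02,0,0,0],[0,0,0.03,0,0,0],[0,0,0.03,0,0,0],[0,0,0.03,0,0,0],[0,0,0.03,0,0,0],[0,0,0.03,0,0,0],[0,0,0.03,0,0,0]]'
python3 - <<'E'
from h import *
s=bot.read_state();print(s['position'],s['force'],s['moment'])
im,_=cap('side');cv2.imwrite('pics/s5.png',cv2.resize(im[200:400,220:460],(720,600)));find(['grip_bar','handle_hinge','socket','neck','head'],['side'])
E
```

```text
time_s: 9.12
position: [0.552, -0.2392, 0.0564]
tcp_rot: [[0.969, 0.246, 0.002], [0.246, -0.969, -0.001], [0.001, 0.001, -1.0]]
force: [0.3, 1.0, 0.3]
opening: 1.003
grasp_force: 0.0
time_s: 9.78
position: [0.5514, -0.2388, 0.0554]
tcp_rot: [[0.969, 0.246, -0.0], [0.246, -0.969, 0.0], [-0.0, -0.0, -1.0]]
force: [-0.4, 0.4, -0.4]
opening: 0.477
grasp_force: 0.0
time_s: 10.45
position: [0.5514, -0.2388, 0.086]
tcp_rot: [[0.969, 0.246, 0.0], [0.246, -0.969, 0.0], [0.0, -0.0, -1.0]]
force: [-0.3, 0.3, -6.7]
opening: 0.342
grasp_force: 30.0
time_s: 11.12
position: [0.551, -0.2385, 0.1149]
tcp_rot: [[0.969, 0.246, -0.001], [0.246, -0.969, 0.001], [-0.001, -0.001, -1.0]]
force: [0.2, -0.6, -6.7]
opening: 0.34
grasp_force: 30.0
[ 0.55100434 -0.23853985  0.11485266] [ 0.16023302 -0.58893156 -6.73943035] [ 0.0683287  -0.29059467  0.02119028]
grip_bar side [([276.3, 279.9], 0.93)]
handle_hinge side [([289.2, 310.2], 0.77)]
socket side [([318.8, 316.1], 0.86)]
neck side []
head side [([379.8, 277.0], 0.73)]
```

View pics/s5.png

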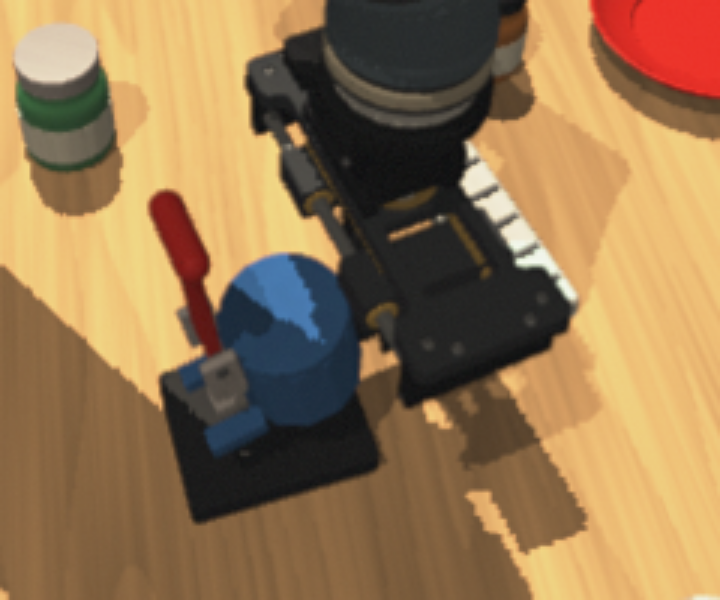

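Light is lifted but tilts, with the coupler end sagging. I'll measure the tilt from the side view.

```bash
cat >> h.py <<'E'
from scipy.optimize import least_squares
PT={'grip_bar':(-31.8,153.8),'handle_hinge':(-38,66),'socket':(0,26),'head':(114,30),'neck':(63,30)}
def lightpts(bore,z,yaw,al):
    # bore: xy of the origin, z underside, al = coupler-down tilt (rad)
    f=np.array([np.cos(yaw),np.sin(yaw),0]);k=np.array([0,0,1.])
    x=f*np.cos(al)+k*np.sin(al);zz=-f*np.sin(al)+k*np.cos(al)
    return {n:np.array([*bore,z])+x*a/1000+zz*b/1000 for n,(a,b) in PT.items()}
def fit(obs,g):
    # g=(tcp, yaw): pads' centre fixed at lateral centre; solve tilt, and x,z offsets of grip
    tcp,yaw=g
    def res(p,full=False):
        al,gx,gz=p
        f=np.array([np.cos(yaw),np.sin(yaw),0]);k=np.array([0,0,1.])
        x=f*np.cos(al)+k*np.sin(al);zz=-f*np.sin(al)+k*np.cos(al)
        o=tcp-np.array([0,0,.006])-x*gx-zz*gz
        P=lightpts(o[:2],o[2],yaw,al)
        if full:return o
        r=[]
        for c,n,px in obs: r+=list((proj(c,P[n])-px))
        return r+[(gx-.052)/.004,(gz-.030)/.004]
    s=least_squares(res,[0.1,.052,.03],loss='soft_l1',f_scale=2);return s.x,res(s.x,True),np.round(s.fun,1)
def obsv(cams_=('side','top'),names=('grip_bar','handle_hinge','socket','head','neck')):
    o=[]
    for c in cams_:
        for n in names:
            q=models.tip_of(n,c)
            if q and q[0]['conf']>.5: o.append((c,n,np.array(q[0]['position'])))
    return o
E
cat > t.py <<'E'
from h import *
s=bot.read_state();R=s['tcp_rot'];yaw=np.arctan2(R[1,0],R[0,0])
cap('side');cap('top')
o=obsv();print([(c,n) for c,n,_ in o])
x,org,r=fit(o,(s['position'],yaw));print('tilt deg',np.degrees(x[0]),'grip',x[1:],'origin',org.round(4),'yaw',np.degrees(yaw),r)
print(s['position'],s['force'],s['time_s'])
E
python3 t.py
```

```text
[('side', 'grip_bar'), ('side', 'handle_hinge'), ('side', 'socket'), ('side', 'head'), ('top', 'grip_bar'), ('top', 'head')]
tilt deg 10.961343582103563 grip [0.05271223 0.0299937 ] origin [ 0.5067 -0.2501  0.0697] yaw 14.253537098852545 [ 1.3 -0.1  0.3  1.   1.2 -2.8  2.5  3.7 33.9 79.1  1.3  3.9  0.2 -0. ]
[ 0.5513502  -0.23875812  0.1152086 ] [-0.08891025  0.60441758 -6.06728789] 11.4167
```

Tilt is 11° and holding. I'll level it with the tool while raising, then carry it over.

```bash
python3 -m handwheel '[[0,0,0.01,-0.003,0.012,-0.004],[0,0,0.02,-0.006,0.026,-0.008],[0,0,0.03,-0.01,0.04,-0.013],[0,0,0.04,-0.014,0.055,-0.018],[0,0,0.05,-0.018,0.07,-0.023],[0,0,0.057,-0.021,0.083,-0.027],[0,0,0.062,-0.0236,0.093,-0.03],[0,0,0.062,-0.0236,0.093,-0.03]]'
python3 t.py
```

```text
time_s: 12.68
position: [0.553, -0.239, 0.1785]
tcp_rot: [[0.965, 0.188, -0.183], [0.184, -0.982, -0.043], [-0.188, 0.008, -0.982]]
force: [0.5, -0.9, -7.1]
opening: 0.339
grasp_force: 30.0
[('side', 'grip_bar'), ('side', 'socket'), ('side', 'head'), ('side', 'neck'), ('top', 'head')]
tilt deg 14.889032719319442 grip [0.05440878 0.02977692] origin [ 0.5089 -0.2474  0.1297] yaw 10.777197774063108 [-1.1 -0.2  1.6 -1.6  0.2  1.8 -1.4 -0.1 -1.7 -1.2  0.6 -0.1]
[ 0.55303662 -0.23900053  0.17847082] [ 0.4772562  -0.91453308 -7.08145209] 12.6833
```

```bash
python3 t.py; python3 - <<'E'
from h import *
im,_=cap('side');cv2.imwrite('pics/s6.png',cv2.resize(im[180:380,220:460],(720,600)))
E
```

```text
[('side', 'grip_bar'), ('side', 'handle_hinge'), ('side', 'socket'), ('side', 'head'), ('side', 'neck')]
tilt deg 14.313788794880995 grip [0.05375633 0.03137185] origin [ 0.5078 -0.2471  0.1277] yaw 10.768467231933741 [ 0.2  0.3 -1.1  0.8  0.2 -1.3  0.9  2.3 -0.2 -3.4  0.4  0.3]
[ 0.55134498 -0.23885524  0.17736206] [-0.63881053  0.04016176 -6.48134091] 13.2833
```

View pics/s6.png

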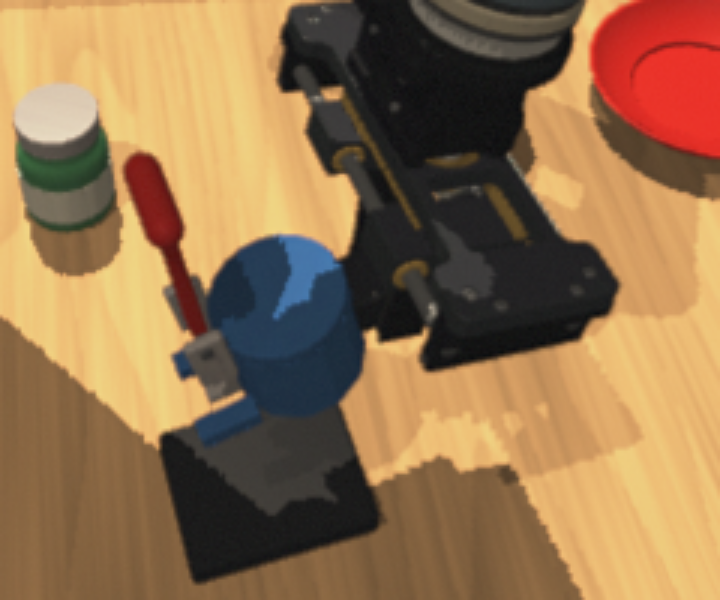

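The light still hangs about 14° coupler-down but isn't creeping at rest, so it slipped during the motion. I'll turn it slowly and see whether it follows.

```bash
python3 -m handwheel '[[0,0,0,-0.001,0.006,0],[0,0,0,-0.003,0.014,0],[0,0,0,-0.005,0.024,0],[0,0,0,-0.007,0.035,0],[0,0,0,-0.009,0.046,0],[0,0,0,-0.011,0.055,0],[0,0,0,-0.012,0.06,0],[0,0,0,-0.012,0.062,0]]'
python3 t.py
```

```text
time_s: 14.6
position: [0.5518, -0.2386, 0.1771]
tcp_rot: [[0.933, 0.189, -0.307], [0.178, -0.982, -0.065], [-0.313, 0.006, -0.95]]
force: [-0.3, -0.2, -7.5]
opening: 0.345
grasp_force: 30.0
[('side', 'grip_bar'), ('side', 'handle_hinge'), ('side', 'socket'), ('top', 'socket')]
tilt deg 7.201738047036575 grip [0.0538038  0.02647406] origin [ 0.5027 -0.248   0.1381] yaw 10.800153735949749 [ 1.000e-01 -0.000e+00  4.500e+01  3.600e+01 -2.000e-01 -1.700e+00
  1.263e+02  7.050e+01  5.000e-01 -9.000e-01]
[ 0.55183358 -0.23860692  0.17711388] [-0.26170224 -0.19797554 -7.47342513] 14.6
```

The light follows slow turns. I'll finish levelling and carry gently.

```bash
python3 -m handwheel '[[0,0.002,0,-0.001,0.006,0],[0,0.008,0,-0.003,0.014,0],[0,0.017,0,-0.005,0.024,0],[0.001,0.029,0,-0.007,0.035,0],[0.002,0.044,0,-0.009,0.046,0],[0.004,0.061,0,-0.011,0.055,0],[0.006,0.08,0,-0.012,0.06,0],[0.008,0.1,0,-0.012,0.062,0]]'
python3 -m handwheel '[[0.002,0.022,0,0,0,0],[0.004,0.044,0,0,0,0],[0.007,0.067,0,0,0,0],[0.009,0.09,0,0,0,0],[0.011,0.113,0,0,0,0],[0.014,0.136,0,0,0,0],[0.016,0.159,0,0,0,0],[0.018,0.182,0,0,0,0]]'
python3 -m handwheel '[[0.002,0.023,0,0,0,0],[0.004,0.046,0,0,0,0],[0.007,0.069,0,0,0,0],[0.009,0.091,0,0,0,0],[0.011,0.112,0,0,0,0],[0.013,0.132,0,0,0,0],[0.015,0.15,0,0,0,0],[0.016,0.167,0,0,0,0]]'
python3 -m handwheel '[[0.001,0.015,0,0,0,0],[0.002,0.028,0,0,0,0],[0.003,0.039,0,0,0,0],[0.004,0.048,0,0,0,0],[0.005,0.055,0,0,0,0],[0.006,0.06,0,0,0,0],[0.0065,0.063,0,0,0,0],[0.0065,0.064,0,0,0,0]]'
cat >> t.py <<'E'
for c,n,p in o: print(c,n,p.round(1).tolist())
E
python3 t.py;python3 - <<'E'
from h import *
im,_=cap('side');cv2.imwrite('pics/s7.png',im)
E
```

```text
time_s: 15.87
position: [0.56, -0.1367, 0.177]
tcp_rot: [[0.886, 0.19, -0.422], [0.169, -0.982, -0.087], [-0.431, 0.006, -0.902]]
force: [0.8, -0.1, -6.0]
opening: 0.338
grasp_force: 30.0
time_s: 16.53
position: [0.5775, 0.0457, 0.1773]
tcp_rot: [[0.887, 0.191, -0.421], [0.17, -0.982, -0.088], [-0.43, 0.007, -0.903]]
force: [-0.1, -0.7, -6.3]
opening: 0.344
grasp_force: 30.0
time_s: 17.2
position: [0.5932, 0.2125, 0.1772]
tcp_rot: [[0.887, 0.191, -0.421], [0.17, -0.981, -0.088], [-0.43, 0.007, -0.903]]
force: [0.1, -1.3, -6.7]
opening: 0.345
grasp_force: 30.0
time_s: 17.87
position: [0.6001, 0.2742, 0.1774]
tcp_rot: [[0.887, 0.189, -0.421], [0.168, -0.982, -0.087], [-0.43, 0.006, -0.903]]
force: [-1.2, 1.1, -6.8]
opening: 0.34
grasp_force: 30.0
[('side', 'grip_bar'), ('side', 'handle_hinge'), ('side', 'socket'), ('side', 'neck'), ('top', 'grip_bar'), ('top', 'handle_hinge'), ('top', 'socket'), ('top', 'head'), ('top', 'neck')]
tilt deg -2.507183785587717 grip [0.05777482 0.03324971] origin [0.542  0.2632 0.1407] yaw 10.74085333783427 [ -0.4  -1.3  -0.6  -1.   -1.3   1.3  -1.2   0.9   1.6  -1.4   3.4   1.
   1.1  -4.3  -9.1 -55.3  -0.    0.4   1.4   0.8]
[0.60013394 0.27418165 0.17738636] [-1.17128762  1.14405687 -6.7720426 ] 17.8667
side grip_bar [284.3, 40.4]
side handle_hinge [282.0, 80.5]
side socket [299.1, 92.5]
side neck [325.3, 87.7]
top grip_bar [163.6, 201.2]
top handle_hinge [179.2, 209.0]
top socket [185.3, 198.7]
top head [187.2, 196.3]
top neck [181.5, 164.0]
```

View pics/s7.png

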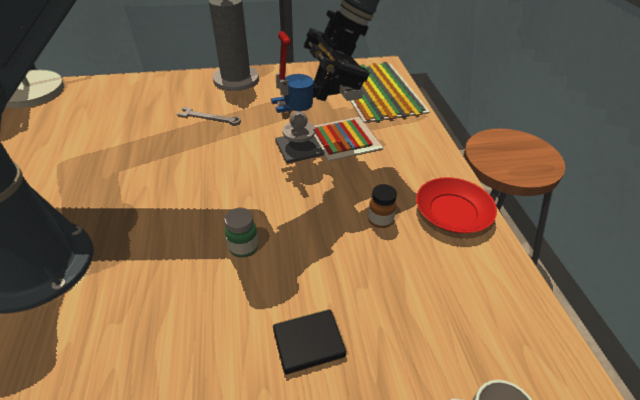

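The light hangs nearly level, with the coupler at about (297,92), above the ball at (298,122). I'll move the last 2 cm and refine with depth.

```bash
python3 -m handwheel '[[0.001,0.004,0,0,0,0],[0.002,0.009,0,0,0,0],[0.0025,0.014,0,0,0,0],[0.0025,0.018,0,0,0,0],[0.0025,0.02,0,0,0,0],[0.0025,0.021,0,0,0,0],[0.0025,0.021,0,0,0,0],[0.0025,0.021,0,0,0,0]]'
sed -i 's/tcp-np.array(\[0,0,.006\])/tcp/' h.py
cat > t2.py <<'E'
from h import *
s=bot.read_state();R=s['tcp_rot'];yaw=np.arctan2(R[1,0],R[0,0]);tcp=s['position']+.006*R[:,2]
o=[];PP=[];T=[]
for i in range(2):
    for n in('side','top'):
        im,d=cap(n);W=cloud(n,im,d);hsv=cv2.cvtColor(im,cv2.COLOR_BGR2HSV)
        blue=(hsv[...,0]>95)&(hsv[...,0]<125)&(hsv[...,1]>100)
        b=(tcp-.054*np.array([np.cos(yaw),np.sin(yaw),0]))
        m=blue&box(W,b,.045,.06,.25);P=W[m];zt=np.percentile(P[:,2],97)
        top=P[P[:,2]>zt-.010];T.append(top);side=P[(P[:,2]<zt-.008)&(P[:,2]>zt-.045)];PP.append(side)
        if n=='top':
            c,r=cv2.minEnclosingCircle((top[:,:2]*1000).astype(np.float32));print('top circle',c,r)
    o+=[q for q in obsv() if not(q[0]=='top' and q[1]=='head')]
x,org,r=fit(o,(tcp,yaw));print('tilt',np.degrees(x[0]),'grip',x[1:],'origin',org.round(4),'yaw',np.degrees(yaw));print(r)
S=np.vstack(PP);k=least_squares(lambda c:np.hypot(S[:,0]-c[0],S[:,1]-c[1])-.032,b[:2],loss='soft_l1',f_scale=.001);print('cyl',k.x,len(S))
Tt=np.vstack(T);A=np.c_[Tt[:,:2]-Tt[:,:2].mean(0),np.ones(len(Tt))];c=np.linalg.lstsq(A,Tt[:,2],rcond=None)[0]
f=np.array([np.cos(yaw),np.sin(yaw)]);print('plane slope along x deg',np.degrees(np.arctan(c[:2]@f)),'roll',np.degrees(np.arctan(c[:2]@[-f[1],f[0]])),'top z',c[2],len(Tt))
print(s['position'],s['force'],s['time_s'])
E
python3 t2.py
```

```text
time_s: 19.18
position: [0.6023, 0.2952, 0.1774]
tcp_rot: [[0.887, 0.19, -0.421], [0.169, -0.982, -0.087], [-0.43, 0.006, -0.903]]
force: [-0.2, -0.3, -7.2]
opening: 0.339
grasp_force: 30.0
top circle (548.960693359375, 282.8857727050781) 31.286643981933594
top circle (548.869140625, 282.9024353027344) 31.513595581054688
tilt -1.3466392357433767 grip [0.05369635 0.03136316] origin [0.5464 0.2845 0.1419] yaw 10.762726509209488
[ 0.1 -2.3 -0.2 -0.9 -1.8 -0.6  2.3  3.5  0.6 -0.4  3.9 -0.9  0.6  1.6
 -2.3 -1.8 -1.7  1.7 -2.   0.1 -1.8  1.3 -0.3  0.7  1.7  1.6 -1.5 -2.8
  2.  -0.1 -1.5 -0.3  0.2 -2.2  1.7 -1.5  0.4  0.3]
cyl [0.54620996 0.28498805] 755
plane slope along x deg -1.4976819173839615 roll 1.2643502535043827 top z 0.19953018468656944 1926
[0.60234912 0.29516403 0.1773895 ] [-0.19297066 -0.25563434 -7.16548026] 19.1833
```

```bash
python3 -m handwheel '[[-0.001,0,-0.002,0.001,-0.004,0],[-0.002,0,-0.006,0.002,-0.008,0],[-0.003,-0.0005,-0.011,0.0023,-0.012,0],[-0.003,-0.0005,-0.017,0.0023,-0.012,0],[-0.003,-0.0005,-0.022,0.0023,-0.012,0],[-0.003,-0.0005,-0.026,0.0023,-0.012,0],[-0.003,-0.0005,-0.028,0.0023,-0.012,0],[-0.003,-0.0005,-0.028,0.0023,-0.012,0]]'
python3 t2.py
```

```text
time_s: 21.05
position: [0.5991, 0.2946, 0.1484]
tcp_rot: [[0.896, 0.189, -0.401], [0.17, -0.982, -0.083], [-0.409, 0.006, -0.912]]
force: [0.4, 0.7, -6.6]
opening: 0.34
grasp_force: 30.0
top circle (546.069091796875, 281.0687561035156) 31.949365615844727
top circle (546.744873046875, 281.35992431640625) 31.41770362854004
tilt -0.63230420082888 grip [0.05385274 0.03088912] origin [0.5434 0.2839 0.1127] yaw 10.752658557155797
[ 0.7 -3.4 -2.5  2.3 -3.2 -1.6  3.8  3.6  2.1 -1.   3.4  2.   0.8  1.3
 -1.8 -3.6 -2.9  0.2  0.2  0.  -1.9 -0.5 -0.3 -0.2  1.5  1.7  0.6 -0.7
  2.9 -3.2  1.   4.3 -2.7 -1.1  1.8 -0.1  0.5  0.2]
cyl [0.54312562 0.28455355] 716
plane slope along x deg -0.31519885298679734 roll 1.2437236748734564 top z 0.1699781817170623 1890
[0.59907404 0.2945518  0.1484371 ] [ 0.37776002  0.67856348 -6.59109443] 21.05
```

```bash
python3 -m handwheel '[[0.0005,0,-0.003,0,0,0],[0.0005,0,-0.006,0,0,0],[0.0005,0,-0.01,0,0,0],[0.0005,0,-0.014,0,0,0],[0.0005,0,-0.018,0,0,0],[0.0005,0,-0.022,0,0,0],[0.0005,0,-0.025,0,0,0],[0.0005,0,-0.027,0,0,0]]'
python3 t2.py
```

```text
time_s: 22.92
position: [0.5997, 0.2946, 0.1217]
tcp_rot: [[0.897, 0.189, -0.4], [0.17, -0.982, -0.083], [-0.408, 0.006, -0.913]]
force: [0.5, -0.9, -6.7]
opening: 0.337
grasp_force: 30.0
top circle (547.4175415039062, 281.6629638671875) 31.688270568847656
top circle (546.7315673828125, 282.9090881347656) 31.22631072998047
tilt -0.381539053959743 grip [0.05483911 0.03111812] origin [0.5432 0.2838 0.0855] yaw 10.759788882325601
[-0.6  0.   0.4 -0.4 -0.6 -0.4  1.9  3.5 -4.2 -1.6  1.3 -1.7  0.5  1.5
 -1.6 -4.1 -0.8 -0.4 -1.5  0.2 -0.3 -1.2  0.7  3.8 -0.3 -1.1  3.3  1.
 -2.  -1.   1.5 -0.6  0.7  0.3]
cyl [0.54364232 0.2846016 ] 671
plane slope along x deg -0.31219399091052613 roll 1.3204119023509266 top z 0.1429742981122085 1810
[0.59969726 0.29461429 0.12172314] [ 0.4837316  -0.91763348 -6.7007173 ] 22.9167
```

The coupler is over the ball with no contact force. I'll go down to just above the collar, then creep.

```bash
python3 -m handwheel '[[0,0,-0.003,0,0,0],[0,0,-0.006,0,0,0],[0,0,-0.009,0,0,0],[0,0,-0.012,0,0,0],[0,0,-0.015,0,0,0],[0,0,-0.018,0,0,0],[0,0,-0.02,0,0,0],[0,0,-0.021,0,0,0]]'
python3 -m handwheel '[[0,0,-0.0005,0,0,0],[0,0,-0.001,0,0,0],[0,0,-0.0015,0,0,0],[0,0,-0.002,0,0,0],[0,0,-0.0025,0,0,0],[0,0,-0.003,0,0,0],[0,0,-0.0035,0,0,0],[0,0,-0.004,0,0,0]]'
```

```text
time_s: 24.78
position: [0.5997, 0.2946, 0.1008]
tcp_rot: [[0.897, 0.189, -0.4], [0.17, -0.982, -0.083], [-0.408, 0.006, -0.913]]
force: [1.3, -0.4, -7.0]
opening: 0.343
grasp_force: 30.0
time_s: 25.45
position: [0.5999, 0.2947, 0.0974]
tcp_rot: [[0.897, 0.189, -0.399], [0.171, -0.982, -0.083], [-0.408, 0.006, -0.913]]
force: [0.1, 0.4, -7.1]
opening: 0.345
grasp_force: 30.0
```

```bash
python3 -m handwheel '[[0,0,-0.0005,0,0,0],[0,0,-0.001,0,0,0],[0,0,-0.0015,0,0,0],[0,0,-0.002,0,0,0],[0,0,-0.002,0,0,0],[0,0,-0.002,0,0,0],[0,0,-0.002,0,0,0],[0,0,-0.002,0,0,0]]'; python3 t2.py
```

```text
time_s: 26.12
position: [0.6, 0.2947, 0.0955]
tcp_rot: [[0.897, 0.189, -0.399], [0.171, -0.982, -0.083], [-0.408, 0.006, -0.913]]
force: [0.4, -0.2, -5.7]
opening: 0.342
grasp_force: 30.0
top circle (545.783447265625, 283.28765869140625) 31.33211326599121
top circle (546.6170043945312, 282.6860656738281) 31.193233489990234
tilt 0.7700432248556507 grip [0.05571376 0.03014105] origin [0.5432 0.2839 0.0591] yaw 10.762986620087961
[  1.9  -1.5 -25.1   3.5   0.2  -0.4   0.7  -3.7   2.4   0.4   0.4   4.4
  -1.1  -1.7   0.7   0.4   1.5  -0.1  -1.2   1.3   1.   -2.7   1.6   1.
  -0.5   0.3   0.3   3.4   0.4  -1.8   0.1  -0.9   0.9   0. ]
cyl [0.54356667 0.28469508] 632
plane slope along x deg -0.2719516810555281 roll 1.0006738947776133 top z 0.11640650238444317 1711
[0.59995841 0.29469575 0.09549868] [ 0.358673   -0.17251509 -5.6897802 ] 26.1167
```

```bash
python3 -m handwheel '[[0,0,-0.0003,0,0,0],[0,0,-0.0006,0,0,0],[0,0,-0.001,0,0,0],[0,0,-0.001,0,0,0],[0,0,-0.001,0,0,0],[0,0,-0.001,0,0,0],[0,0,-0.001,0,0,0],[0,0,-0.001,0,0,0]]'; python3 -m handwheel '[[0,0,-0.0003,0,0,0],[0,0,-0.0006,0,0,0],[0,0,-0.001,0,0,0],[0,0,-0.001,0,0,0],[0,0,-0.001,0,0,0],[0,0,-0.001,0,0,0],[0,0,-0.001,0,0,0],[0,0,-0.001,0,0,0]]'
```

```text
time_s: 27.98
position: [0.6, 0.2947, 0.0948]
tcp_rot: [[0.897, 0.189, -0.399], [0.17, -0.982, -0.083], [-0.408, 0.006, -0.913]]
force: [0.1, -0.1, -3.5]
opening: 0.341
grasp_force: 30.0
time_s: 28.65
position: [0.6001, 0.2947, 0.0946]
tcp_rot: [[0.897, 0.189, -0.399], [0.171, -0.982, -0.083], [-0.407, 0.006, -0.913]]
force: [-0.3, -1.0, 5.8]
opening: 0.339
grasp_force: 30.0
```

It now rests on the collar. I'll ease off, open, and withdraw straight up.

```bash
python3 -m handwheel '[[0,0,0.0006,0,0,0],[0,0,0.0006,0,0,0],[0,0,0.0006,0,0,0],[0,0,0.0006,0,0,0],[0,0,0.0006,0,0,0],[0,0,0.0006,0,0,0],[0,0,0.0006,0,0,0],[0,0,0.0006,0,0,0]]'
python3 -m handwheel '[[0,0,0,0,0,0],[0,0,0,0,0,0],[0,0,0,0,0,0],[0,0,0,0,0,0],[0,0,0,0,0,0],[0,0,0,0,0,0],[0,0,0,0,0,0],[0,0,0,0,0,0]]' 1
python3 -m handwheel '[[0,0,0.005,0,0,0],[0,0,0.015,0,0,0],[0,0,0.03,0,0,0],[0,0,0.05,0,0,0],[0,0,0.075,0,0,0],[0,0,0.1,0,0,0],[0,0,0.125,0,0,0],[0,0,0.15,0,0,0]]'
python3 -m handwheel '[[0,0,0.015,0,0,0],[0,0,0.025,0.01,-0.05,0],[0,0,0.025,0.02,-0.1,0],[0,0,0.025,0.03,-0.15,0],[0,0,0.025,0.039,-0.206,0],[0,0,0.025,0.039,-0.206,0],[0,0,0.025,0.039,-0.206,0],[0,0,0.025,0.039,-0.206,0]]'
python3 - <<'E'
from h import *
im,_=cap('side','s8.png');cap('top');find(['grip_bar','handle_hinge','socket','neck','head'])
cv2.imwrite('pics/s8c.png',cv2.resize(im[20:170,220:400],(720,600)))
P=lightpts((.544,.284),.058,np.radians(10.75),0)
for k in P:print(k,P[k].round(4),proj('side',P[k]).round(1),proj('top',P[k]).round(1))
E
```

```text
time_s: 29.32
position: [0.6001, 0.2947, 0.0947]
tcp_rot: [[0.897, 0.189, -0.399], [0.17, -0.982, -0.082], [-0.407, 0.006, -0.913]]
force: [1.4, 0.4, 4.5]
opening: 0.343
grasp_force: 30.0
time_s: 29.98
position: [0.5999, 0.2947, 0.094]
tcp_rot: [[0.897, 0.189, -0.399], [0.171, -0.982, -0.083], [-0.408, 0.006, -0.913]]
force: [1.2, 0.3, -0.1]
opening: 0.861
grasp_force: 0.0
time_s: 30.65
position: [0.6, 0.2948, 0.2474]
tcp_rot: [[0.898, 0.189, -0.397], [0.171, -0.982, -0.082], [-0.406, 0.006, -0.914]]
force: [0.7, -0.2, 0.4]
opening: 1.002
grasp_force: 0.0
time_s: 31.32
position: [0.601, 0.2949, 0.2706]
tcp_rot: [[0.982, 0.187, 0.002], [0.187, -0.982, -0.006], [0.0, 0.007, -1.0]]
force: [-0.2, 0.0, 1.1]
opening: 0.997
grasp_force: 0.0
grip_bar top [([168.7, 206.7], 0.87)]
grip_bar side [([283.3, 74.1], 0.76)]
   -> [0.5144 0.2848 0.2055] err 0.0002
handle_hinge top []
handle_hinge side [([281.2, 109.3], 0.73), ([380.4, 219.2], 0.49)]
socket top [([189.8, 199.7], 0.89)]
socket side [([298.2, 117.5], 0.91), ([378.7, 218.1], 0.29)]
   -> [0.5423 0.2787 0.0941] err 0.0019
neck top [([185.8, 169.0], 0.9)]
neck side [([321.0, 116.7], 0.92)]
   -> [0.6072 0.294  0.0814] err 0.0049
head top [([183.1, 146.1], 0.9)]
head side [([340.7, 107.3], 0.64), ([378.7, 220.1], 0.42)]
   -> [0.6553 0.2948 0.1029] err 0.0045
grip_bar [0.5128 0.2781 0.2118] [282.6  73. ] [171.  207.1]
handle_hinge [0.5067 0.2769 0.124 ] [282.  108.3] [185.9 213.8]
socket [0.544 0.284 0.084] [297.9 119.9] [188.9 198.6]
head [0.656  0.3053 0.088 ] [341.6 109.9] [180.5 149.4]
neck [0.6059 0.2958 0.088 ] [322.4 113.7] [184.  171.2]
```

View pics/s8c.png

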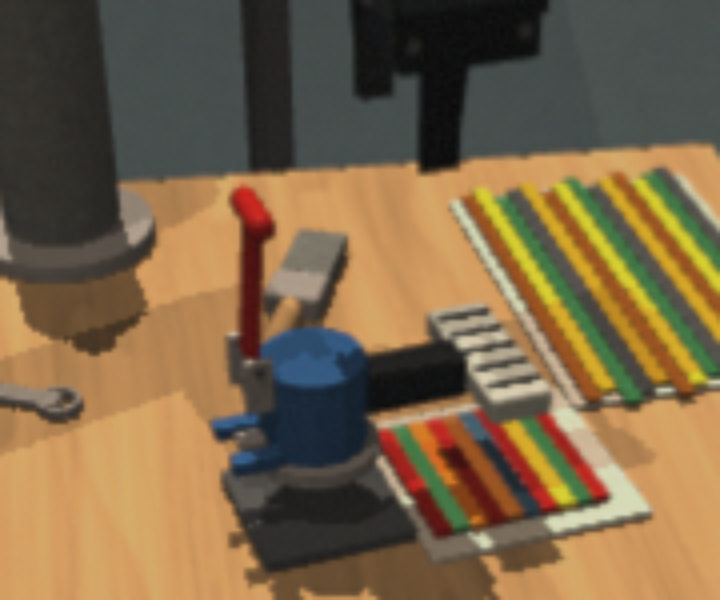

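The light sits flat on the collar with its handle up and the head over the panel. I'll locate the bar and the head by depth.

```bash
python3 - <<'E'
from h import *
for n in('top','side'):
    im,d=cap(n);W=cloud(n,im,d);hsv=cv2.cvtColor(im,cv2.COLOR_BGR2HSV)
    red=((hsv[...,0]<8)|(hsv[...,0]>172))&(hsv[...,1]>130)&(hsv[...,2]>50)
    P=W[red&box(W,(.513,.28),.05,.2,.24)]
    r=cv2.minAreaRect((P[:,:2]*1000).astype(np.float32));print(n,'bar',len(P),r,P[:,2].max())
    v=np.array([-.1865,.9824]);l=P[:,:2]@v;print('  lateral span',np.percentile(l,[2,98]),'mid',np.percentile(l,[2,98]).mean(),'model',np.array([.544,.284])@v)
    P=W[box(W,(.656,.305),.075,.085,.11)&(hsv[...,1]<90)&(hsv[...,2]>100)]
    print('  head',len(P),cv2.minAreaRect((P[:,:2]*1000).astype(np.float32)),np.median(P[:,2]))
E
```

```text
top bar 166 ((513.755615234375, 275.83135986328125), (15.355443000793457, 42.081546783447266), 6.25591516494751) 0.22452526454189678
  lateral span [0.15542977 0.19533974] mid 0.17538475229056233 model 0.1775456
  head 259 ((656.9893798828125, 305.2198791503906), (39.869834899902344, 109.65028381347656), 10.171796798706055) 0.096870488020417
side bar 92 ((512.5559692382812, 272.7633972167969), (14.549948692321777, 41.465843200683594), 10.6193265914917) 0.22013277146542554
  lateral span [0.1526674  0.19248094] mid 0.17257417104452552 model 0.1775456
  head 304 ((654.699462890625, 304.1235046386719), (39.37772750854492, 108.63582611083984), 10.80504035949707) 0.09635643932962512
```

```bash
python3 -m handwheel '[[-0.03,-0.006,0.005,0,0,0],[-0.06,-0.012,0.005,0,0,0],[-0.082,-0.016,0.005,0,0,0],[-0.0873,-0.0177,0.003,0,0,0],[-0.0873,-0.0177,0,0,0,0],[-0.0873,-0.0177,0,0,0,0],[-0.0873,-0.0177,0,0,0,0],[-0.0873,-0.0177,0,0,0,0]]'
python3 -m handwheel '[[0,0,-0.008,0,0,0],[0,0,-0.018,0,0,0],[0,0,-0.028,0,0,0],[0,0,-0.038,0,0,0],[0,0,-0.046,0,0,0],[0,0,-0.051,0,0,0],[0,0,-0.051,0,0,0],[0,0,-0.051,0,0,0]]'
python3 - <<'E'
from h import *
im,_=cap('side');cv2.imwrite('pics/s9.png',cv2.resize(im[20:170,220:400],(720,600)))
E
```

```text
time_s: 32.68
position: [0.5142, 0.2772, 0.2689]
tcp_rot: [[0.983, 0.186, 0.002], [0.186, -0.982, -0.007], [0.001, 0.007, -1.0]]
force: [-0.2, -0.4, -0.2]
opening: 1.001
grasp_force: 0.0
time_s: 33.35
position: [0.5126, 0.277, 0.2176]
tcp_rot: [[0.982, 0.187, -0.0], [0.187, -0.982, -0.007], [-0.001, 0.007, -1.0]]
force: [0.8, -0.7, -0.7]
opening: 1.003
grasp_force: 0.0
```

View pics/s9.png

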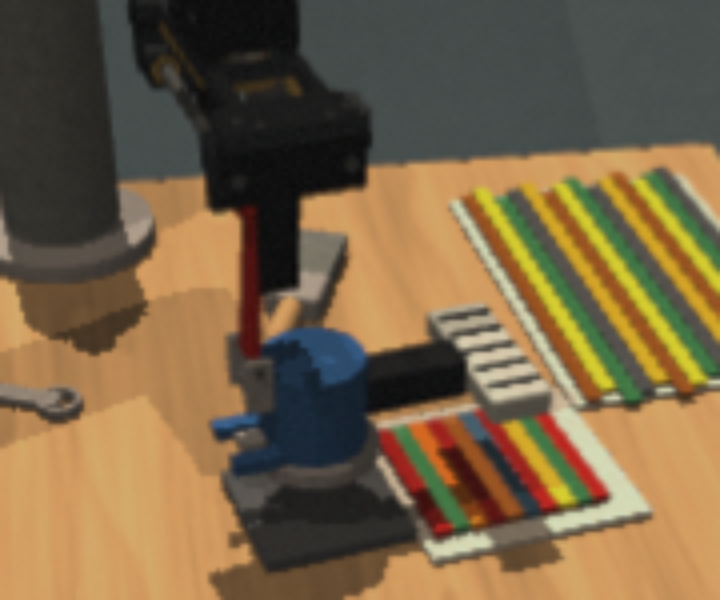

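The open fingers straddle the raised bar. I'll close, then swing it down along the arc.

```bash
python3 -m handwheel '[[0,0,0,0,0,0],[0,0,0,0,0,0],[0,0,0,0,0,0],[0,0,0,0,0,0],[0,0,0,0,0,0],[0,0,0,0,0,0],[0,0,0,0,0,0],[0,0,0,0,0,0]]' -1
python3 -m handwheel '[[0.0086,0.0016,-0.0011,0,0,0],[0.017,0.0032,-0.003,0,0,0],[0.0252,0.0048,-0.0058,0,0,0],[0.0331,0.0063,-0.0094,0,0,0],[0.0406,0.0077,-0.0138,0,0,0],[0.0476,0.009,-0.0189,0,0,0],[0.0541,0.0103,-0.0247,0,0,0],[0.06,0.0114,-0.0311,0,0,0]]'
```

```text
time_s: 34.07
position: [0.5126, 0.2772, 0.2181]
tcp_rot: [[0.982, 0.186, 0.001], [0.186, -0.982, -0.006], [-0.0, 0.006, -1.0]]
force: [0.1, 1.6, -0.2]
opening: 0.523
grasp_force: 29.9
time_s: 34.73
position: [0.5735, 0.2887, 0.1862]
tcp_rot: [[0.982, 0.186, 0.001], [0.186, -0.982, -0.006], [-0.0, 0.006, -1.0]]
force: [-0.7, 1.0, 0.8]
opening: 0.527
grasp_force: 29.9
```

```bash
python3 -m handwheel '[[0.0052,0.001,-0.007,0,0,0],[0.0097,0.0018,-0.0145,0,0,0],[0.0136,0.0026,-0.0224,0,0,0],[0.0165,0.0031,-0.0307,0,0,0],[0.0186,0.0035,-0.0392,0,0,0],[0.0199,0.0038,-0.0479,0,0,0],[0.0203,0.0039,-0.0545,0,0,0],[0.0203,0.0039,-0.0565,0,0,0]]'
python3 -m handwheel '[[0,0,-0.0005,0,0,0],[0,0,-0.001,0,0,0],[0,0,-0.0015,0,0,0],[0,0,-0.002,0,0,0],[0,0,-0.002,0,0,0],[0,0,-0.002,0,0,0],[0,0,-0.002,0,0,0],[0,0,-0.002,0,0,0]]'
```

```text
time_s: 35.4
position: [0.5934, 0.2926, 0.1297]
tcp_rot: [[0.982, 0.187, 0.002], [0.187, -0.982, -0.006], [0.0, 0.007, -1.0]]
force: [0.3, 2.6, 5.6]
opening: 0.522
grasp_force: 30.0
time_s: 36.07
position: [0.5935, 0.2925, 0.1296]
tcp_rot: [[0.982, 0.187, 0.003], [0.187, -0.982, -0.006], [0.001, 0.007, -1.0]]
force: [-0.9, 3.2, 5.7]
opening: 0.523
grasp_force: 30.0
```

```bash
python3 -m handwheel '[[0,0,-0.0005,0,0,0],[0,0,-0.001,0,0,0],[0,0,-0.0015,0,0,0],[0,0,-0.002,0,0,0],[0,0,-0.002,0,0,0],[0,0,-0.002,0,0,0],[0,0,-0.002,0,0,0],[0,0,-0.002,0,0,0]]'
python3 - <<'E'
from h import *
cap('side');cap('top');find(['grip_bar','handle_hinge'])
P=lightpts((.544,.284),.058,np.radians(10.6),0)
u=np.array([.9824,.1865,0]);h=P['handle_hinge']
for th in(0,.1,.2):print(th,proj('side',h+.088*(np.cos(th)*u+np.sin(th)*np.array([0,0,1]))))
E
```

```text
time_s: 36.73
position: [0.5948, 0.2927, 0.1288]
tcp_rot: [[0.982, 0.187, 0.006], [0.187, -0.982, -0.006], [0.005, 0.007, -1.0]]
force: [0.7, 3.1, 8.1]
opening: 0.524
grasp_force: 30.0
grip_bar top [([176.4, 175.5], 0.59)]
grip_bar side []
handle_hinge top [([185.8, 210.3], 0.78)]
handle_hinge side [([284.4, 107.5], 0.84), ([342.3, 106.1], 0.51)]
   -> [0.5132 0.2768 0.1259] err 0.0008
0 [317.46098456 101.65025029]
0.1 [317.31075238  98.42081776]
0.2 [316.80892798  95.24887624]
```

```bash
python3 -m handwheel '[[0,0,0,0,0,0],[0,0,0,0,0,0],[0,0,0,0,0,0],[0,0,0,0,0,0],[0,0,0,0,0,0],[0,0,0,0,0,0],[0,0,0,0,0,0],[0,0,0,0,0,0]]' 1
python3 -m handwheel '[[0,0,0,0,0,0],[0,0,0,0,0,0],[0,0,0.01,0,0,0],[0,0,0.03,0,0,0],[0,0,0.06,0,0,0],[0,0,0.09,0,0,0],[0,0,0.12,0,0,0],[0,0,0.14,0,0,0]]'
python3 -m handwheel '[[-0.03,-0.03,0,0,0,0],[-0.06,-0.06,0,0,0,0],[-0.08,-0.09,0,0,0,0],[-0.09,-0.12,0,0,0,0],[-0.09,-0.15,0,0,0,0],[-0.09,-0.18,0,0,0,0],[-0.09,-0.2,0,0,0,0],[-0.09,-0.2,0,0,0,0]]'
python3 - <<'E'
from h import *
im,_=cap('side');im2,_=cap('top');find(['grip_bar','handle_hinge','socket','head','neck','jar','frit'])
cv2.imwrite('pics/f.png',np.hstack([cv2.resize(im[60:180,230:420],(400,600)),cv2.resize(im2[110:290,140:260],(400,600))]))
for n in('side','top'):
    im,d=cap(n);W=cloud(n,im,d);hsv=cv2.cvtColor(im,cv2.COLOR_BGR2HSV)
    red=((hsv[...,0]<8)|(hsv[...,0]>172))&(hsv[...,1]>130)&(hsv[...,2]>50)
    P=W[red&box(W,(.55,.285),.07,.105,.16)];q=(P[:,:2]-[.5067,.2769])@[.9824,.1865]
    for a,b in((0,.03),(.03,.06),(.06,.1)):
        k=(q>a)&(q<b);print(n,a,k.sum(),np.percentile(P[k][:,2],[50,95]) if k.any() else '')
E
```

```text
time_s: 37.7
position: [0.5928, 0.2921, 0.1262]
tcp_rot: [[0.982, 0.187, 0.0], [0.187, -0.982, -0.007], [-0.001, 0.007, -1.0]]
force: [-0.5, 0.0, -0.6]
opening: 0.976
grasp_force: 0.0
time_s: 38.37
position: [0.594, 0.2927, 0.2708]
tcp_rot: [[0.982, 0.187, 0.006], [0.187, -0.982, -0.005], [0.005, 0.006, -1.0]]
force: [1.1, -0.4, -0.1]
opening: 1.001
grasp_force: 0.0
time_s: 39.03
position: [0.5032, 0.0891, 0.2675]
tcp_rot: [[0.983, 0.183, 0.002], [0.183, -0.983, -0.008], [0.001, 0.009, -1.0]]
force: [-0.3, 0.2, 0.6]
opening: 1.0
grasp_force: 0.0
grip_bar top []
grip_bar side [([315.9, 102.0], 0.78), ([341.6, 107.1], 0.65)]
handle_hinge top []
handle_hinge side [([285.1, 104.7], 0.67)]
socket top []
socket side [([298.5, 119.0], 0.79)]
head top [([184.7, 145.0], 0.78), ([321.0, 263.4], 0.72)]
head side [([341.3, 106.6], 0.95), ([282.3, 106.8], 0.24)]
   -> [0.656  0.2896 0.1082] err 0.005
neck top []
neck side [([321.0, 113.8], 0.7)]
jar top [([322.1, 267.0], 0.69)]
jar side [([242.1, 243.0], 0.94), ([282.2, 106.5], 0.29)]
   -> [ 0.3879 -0.0163  0.0063] err 0.0014
frit top [([312.6, 143.9], 0.82)]
frit side [([380.4, 217.3], 0.69)]
   -> [0.6845 0.0059 0.0091] err 0.0033
side 0 34 [0.12732579 0.12890783]
side 0.03 33 [0.12665552 0.12887361]
side 0.06 126 [0.12781868 0.13199737]
top 0 0 
top 0.03 0 
top 0.06 0
```

View pics/f.png

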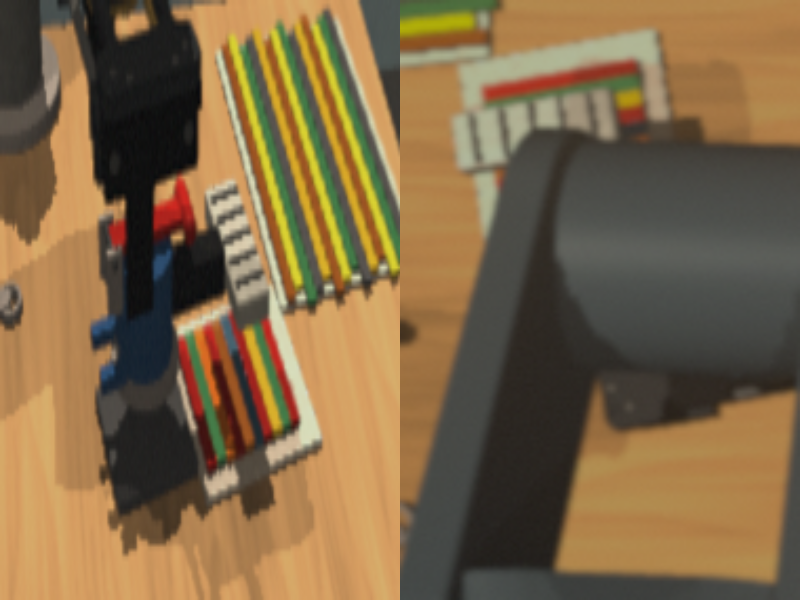

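```bash
python3 -c "
from rig import bot
print(bot.hand_in())"
```

```text
the job is handed in; nothing more can be done
None
```

The light is fitted on the ball post, resting flat on the collar, with its head over the glass panel and the handle pressed down and released; neither jar appears to have moved. I handed the job in at about 39 s, and no verdict came back.

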